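# Unlock the coffee grinder's burr carrier with its key

### The arm

A 6-joint arm with a two-finger parallel gripper is mounted at the origin on a cart in front of the work surface, level with it; the furniture and walls round the work are solid. World frame = base frame: x ahead of the robot, y to its left, z up, the work surface at z = 0. Lengths are in mm, angles in rad, forces in N, time in s.
With the tool pointing down it reaches from about 350 to 975 mm from the base axis. Payload 7.1 kg.
Tool frame: the origin (TCP) lies on the centre line of the jaws, within the pads' length; the fingertips stand 17 mm ahead of it and the grasp point (between the pads) lies 2 mm behind it (tip_extent is the distance from the TCP to the fingertips, in mm); z points along the fingers, y is the line along which they close (so a half turn about z gives the same grasp; the last joint's range is limited). The gripper opens to 88 mm and grips with 3 to 60 N. Pads are 20 mm wide; open, the fingers measure 115 mm over their backs; the gripper's body (75 mm by 178 mm) begins 61 mm behind the grasp point.
Start: joints at [1.303, 0.423, 1.63, -0, 1.089, -0.019], TCP at [153.869, 605.747, 218.775] pointing down, gripper open.
Joint ranges: [-3, 3], [-0.9, 2.11], [0.09, 2.58], [-1.31, 4.45], [0.11, 2.69], [-2.54, 2.54]. Speed limits (rad/s): [2.39, 2.39, 3.01, 3.14, 3.14, 3.14].

### API

Orientations are given as a rotation vector (axis times angle).
In Python, from workcell import get_obs, get_image, camera_model, close_job, look_for, outline_of, pinpoint, tip_extent gives the robot as it stands.
- The arm moves only by the shell command python3 -m jog 'ROWS'. ROWS is text: rows parted by semicolons, each of 7 numbers parted by spaces: the shift along the tool's x, y, z as a fraction of full scale, then the turn, a rotation vector about the tool's x, y, z as a fraction of full scale, then the closure, from -1 (fully open) to 1 (shut). A call has 1 to 8 rows; each row is the pose to reach, as a shift and turn from the pose commanded when the call began, along the tool's axes at that moment; what a row does not reach only later rows make up. Full scale, the value 1, is 0.2 m for a shift and 30 degrees for a turn. A row lasts 1/10 s, in which the tool goes at most 50 mm and 8.59 degrees, less where a joint would pass 70% of its speed; a pose out of reach is approached as far as the arm can. A call with a number of a shift or a turn outside -1 to 1 is refused whole. A call with a gripper value outside its range is refused whole. The fingers move at their own pace and stop on an object; the grip force is fixed at half the most. Time passes only in rows, so rows that repeat a pose let the fingers close. It gives the time, the measured TCP pose, the force, the opening and the grip force at its end, in the units of the state.
- get_obs(): the state, without advancing time (a new reading comes with each control period).
- get_image(name): name is "scene" or "top" or "wrist"; returns the picture (480x640x3 uint8, red, green, blue); there is no depth.
- camera_model(name): a dict with "fx", "fy", "cx", "cy" (pixels), "origin" and "orientation" of the camera in the world; the wrist camera has in their place "tool_from_camera" (4x4, takes a point from camera to tool coordinates, whose origin is the TCP and whose axes are the flange's). Camera axes: x right, y down, z forward; pixel columns grow to the right and rows downward; lengths in mm; the calibration is good to about 2 mm. A picture is of the moment at which its call begins: read the wrist's pose just before it. camera_model takes no time and is no camera call.
- close_job(): hands the job in; it is judged then, once.
Trained networks look in the newest picture that a camera, given by its name, has taken for a name from the list of things; names that differ only in an ending like _2 or _b are one class to them, and where a whole thing is asked for, a point or a joint stands for the part that bears it (a point fixed in the world has none). Each returns a list of dicts, best first, with "confidence" (0 to 1); they miss things now and then, are a little off and sometimes report something else, mostly with a low value. They report only what shows in the picture. A call takes as long as a camera call. They do not tell look-alikes from the thing itself.
- look_for(target, camera): "xyz" ([x, y, z] in mm, in the coordinates of the camera as it stood for that picture, good to about 4 mm: the middle of the surface that is visible of it).
- outline_of(target, camera): "mask" (480x640 bool, what is visible of it).
- pinpoint(target, camera): "xyz" ([x, y, z] in mm, in the coordinates of the camera as it stood for that picture, good to about 4 mm: a listed point, or the origin of a listed thing).
The state is a dict: "t": time; "qpos": joint angles; "qvel": joint speeds; "joint_torque": joint torques, N m; "ee_pos": TCP position; "orientation": TCP orientation; "ft_force": force on the tool from outside, world axes, zero at the start; "moment": the same for the moment, N m; "width": finger opening in mm; "grasp_force": force on a finger pad.
Only numpy, scipy, OpenCV 4.12 (cv2) and the standard library are available. Lean on these libraries where they do the work, as an engineer would, in place of code of your own. Each camera call takes 0.05 s, during which the arm holds its last target. There are 200 camera calls.

### The job

Take the burr key out of its wooden stand and put its blade fully home in the straight slot of the coffee grinder's burr carrier (not the other grinder, which has only a round hole). With the key, turn the carrier clockwise as seen from above as far as it will go, then let go and leave the key standing upright in the slot.

Things in the scene. Friction and masses are not known exactly. Their poses are not given: they have to be found in the camera images.
- burr_key: Loose 0.15 kg key upright in a 45 mm high wood block. Black handle 56 (x) x 14 (y) mm at z 34-74 mm, pinch across y; 18 mm shaft; steel collar 54 mm across, 6 thick; blade below it 30 (x) x 6 (y), 22 mm long, its last 6 mm only 24 x 4. Origin: centre of collar's underside, 45 mm over worktop at start; z up, x along blade and handle; a half turn is the same. Lifts straight up.
- coffee_grinder: Fixed grey round housing 104 mm across, steel rim, hopper off; spout on its own -x side. Origin: centre of underside, z up. In its top is the burr carrier, a bare metal disc 86 mm across, face 82 mm over the worktop, with a straight slot. A like grinder beside it, at left or right of it, has only a round 16 mm hole in its disc. Over the hob on the left hangs a range hood: wrists can hit it.
- lock_slot (a point): Centre of the slot at the carrier's face, 82 mm over the worktop; x along the slot, z up; turns with the carrier. Slot 36 x 12 mm, 26 mm deep, mouth bevelled out to 46 x 24 mm over the top 8 mm. Fully home, the key's collar rests on the disc and the key's origin is at this point. The blade has up to 0.2 rad of play each way before it drives the carrier.
- burr_lock (a joint): Turn of the burr carrier about its vertical axis, rad, growing clockwise as seen from above. Starts between 0 and 0.15; firm stop at 0.87. Friction of about 0.12 N m keeps it where it is left.
Mind the look-alikes: they are no part of the job. Leave any red or yellow look-alike of the burr_key alone.

How it is judged:
By the outcome, as a careful person would: the job done as asked, in the order asked, and still so for the second after the job is handed in, with the robot touching nothing.
It also fails if it takes over 45 s, if anything falls off the work surface, if the arm or the gripper's body presses on something with over 40 N, if the wrist force passes 120 N, or if a joint passes its speed limit or range.

## Working session

There is one attempt and no reset: what is moved stays moved. The work goes in short steps, Python scripts to look and compute and a shell command to move; the robot and the scene stay as the last step left them, time stands still between calls to the robot, and variables do not carry over. Pictures are saved under pics/ and viewed, at most 10 in all, crops included, and the job is handed in when it is done.

```bash
mkdir -p pics
cat > h.py <<'E'
import numpy as np, cv2
from scipy.spatial.transform import Rotation as R
from workcell import *
def T(name,obs=None):
    m=camera_model(name)
    if name=="wrist":
        o=obs or get_obs(); A=np.eye(4);A[:3,:3]=R.from_rotvec(o["orientation"]).as_matrix();A[:3,3]=o["ee_pos"]
        return A@np.array(m["tool_from_camera"])
    A=np.eye(4);q=np.array(m["orientation"])
    A[:3,:3]=q if q.shape==(3,3) else R.from_rotvec(q).as_matrix();A[:3,3]=m["origin"];return A
def w(A,p): return (A[:3,:3]@np.array(p)+A[:3,3]).round(1)
def ray(A,m,u,v,z):
    d=A[:3,:3]@np.array([(u-m["cx"])/m["fx"],(v-m["cy"])/m["fy"],1]);o=A[:3,3]
    return (o+d*(z-o[2])/d[2]).round(1)
def proj(A,m,p):
    c=A[:3,:3].T@(np.array(p)-A[:3,3]);return [round(m["fx"]*c[0]/c[2]+m["cx"],1),round(m["fy"]*c[1]/c[2]+m["cy"],1)]
def save(n,im): cv2.imwrite(f"pics/{n}.png",cv2.cvtColor(im,cv2.COLOR_RGB2BGR))
E
python3 - <<'E'
from h import *
o=get_obs();print(o["t"],o["ee_pos"],o["orientation"]); print(camera_model("top"),camera_model("wrist"))
for c in ["scene","top"]:
    im=get_image(c);save(c+"0",im);A=T(c)
    for t in ["burr_key","coffee_grinder","lock_slot"]:
        print(c,t,[(round(r["confidence"],2),w(A,r["xyz"]),proj(A,camera_model(c),w(A,r["xyz"]))) for r in pinpoint(t,c)])
print(get_obs()["t"])
E
```

```text
0.0 [153.70772628 605.21475041 218.00893087] [-3.89766849e-01 -3.11706695e+00  2.37668626e-03]
{'fx': 466.66592186097375, 'fy': 466.66592186097375, 'cx': 311.8207936831786, 'cy': 254.10030006093643, 'origin': array([ 378.68813708, -121.68127291,  910.73746282]), 'orientation': array([-2.10090913,  2.1531389 , -0.21197495])} {'fx': 374.7536977817003, 'fy': 374.7536977817003, 'cx': 318.46519795083475, 'cy': 232.14458617050957, 'tool_from_camera': array([[-1.68219928e-04, -9.56082403e-01, -2.93097953e-01,
         8.05681823e+01],
       [ 9.99999792e-01, -3.43449441e-04,  5.46390968e-04,
         8.27437757e-03],
       [-6.23059118e-04, -2.93097800e-01,  9.56082262e-01,
        -1.66240482e+02],
       [ 0.00000000e+00,  0.00000000e+00,  0.00000000e+00,
         1.00000000e+00]])}
scene burr_key [(0.91, array([475.1,  27.9,  43.6]), [np.float64(270.2), np.float64(347.3)]), (0.91, array([567. , -51.1,  26.8]), [np.float64(247.6), np.float64(289.5)]), (0.57, array([577.4,  55.8,  21.2]), [np.float64(202.0), np.float64(339.5)])]
scene coffee_grinder [(0.81, array([ 550.1, -326. ,   -0.6]), [np.float64(335.4), np.float64(201.2)])]
scene lock_slot [(0.57, array([ 552.9, -326.3,   84.8]), [np.float64(336.6), np.float64(166.3)])]
top burr_key [(0.92, array([580.4,  59.4,  21.6]), [np.float64(212.6), np.float64(240.1)]), (0.82, array([475.6,  34. ,  45. ]), [np.float64(223.0), np.float64(292.2)]), (0.71, array([570.6, -47.4,  22.9]), [np.float64(267.5), np.float64(243.6)])]
top coffee_grinder [(0.78, array([ 547.1, -326.1,    0.6]), [np.float64(408.8), np.float64(254.3)])]
top lock_slot [(0.96, array([ 547.3, -323.2,   81.6]), [np.float64(416.6), np.float64(245.9)])]
0.4
```

View pics/scene0.png

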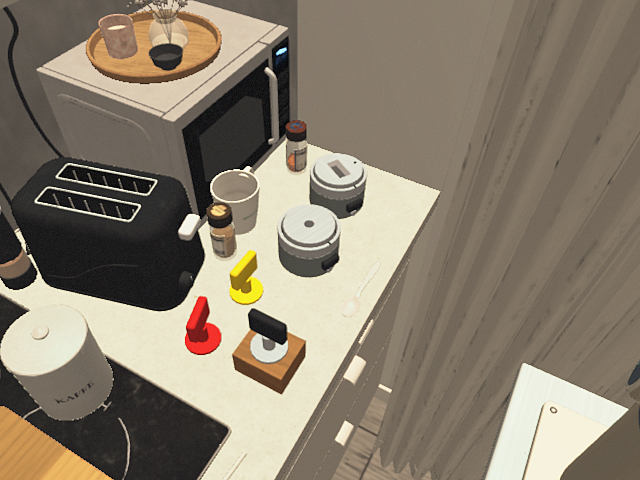

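View pics/top0.png

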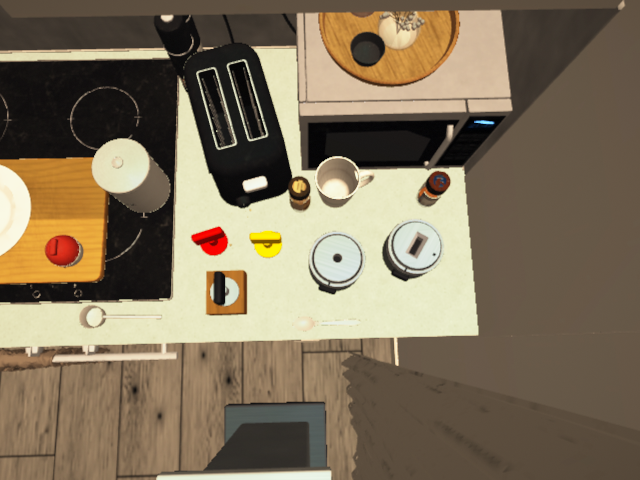

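The scene shows three candidates: a black key in a wood block at scene (270,345) and top (225,290), a red one at scene (202,330), and a yellow one at scene (245,280). Only the black one in the wooden stand fits the description. The slotted grinder is at top (415,246). The one at top (337,258) has a round hole.

Run:
```python
from h import *
im=cv2.cvtColor(cv2.imread("pics/top0.png"),cv2.COLOR_BGR2RGB);A=T("top");m=camera_model("top")
a=cv2.resize(im[255:330,185:265],(400,375),interpolation=3);b=cv2.resize(im[210:285,375:455],(400,375),interpolation=3)
save("crop1",np.hstack([a,b]))
def rect(x0,x1,y0,y1,thr,z):
    g=im[y0:y1,x0:x1].max(2)<thr
    n,l,s,c=cv2.connectedComponentsWithStats(g.astype(np.uint8))
    for i in range(1,n):
        if s[i,4]<40: continue
        p=np.argwhere(l==i)[:,::-1]+[x0,y0]
        P=np.array([ray(A,m,u,v,z) for u,v in p])[:,:2].astype(np.float32)
        print(s[i],P.mean(0),cv2.minAreaRect(P))
print("key");rect(205,250,262,320,45,119)
print("slot");rect(400,432,225,265,110,82)
```

```text
key
[  9  10  11  33 311] [474.7675    26.884245] ((474.8670654296875, 27.501630783081055), (55.00371551513672, 16.96211814880371), 0.5589675903320312)
slot
[  9  12  14  18 113] [ 547.6469  -321.26553] ((547.8197631835938, -321.3280944824219), (10.771907806396484, 34.545249938964844), 58.120391845703125)
```

View pics/crop1.png

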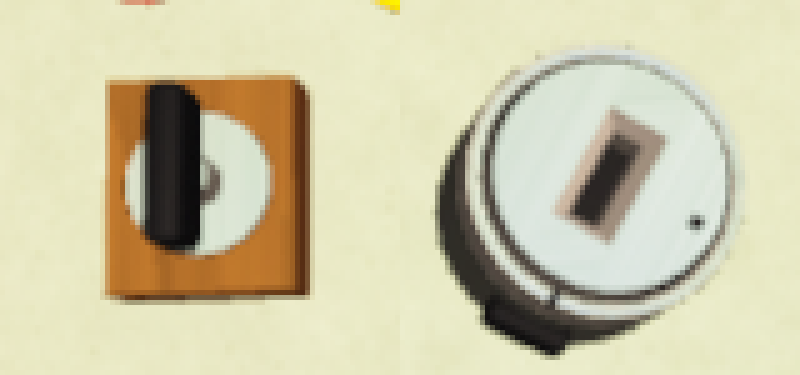

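The crop confirms it: the left half shows the black key in the wood block, and the right half shows the straight bevelled slot. I'll move above the key first.

```bash
python3 -m jog '-.2 -.2 0 0 0 0 -1;-.4 -.4 0 0 0 0 -1;-.6 -.6 0 0 0 0 -1;-.75 -.8 0 0 0 0 -1;-.75 -.8 0 0 0 0 -1;-.75 -.8 0 0 0 0 -1'
python3 -m jog '-.2 -.2 0 0 0 0 -1;-.4 -.4 0 0 0 0 -1;-.6 -.6 0 0 0 0 -1;-.75 -.8 0 0 0 0 -1;-.75 -.8 0 0 0 0 -1;-.75 -.8 0 0 0 0 -1'
python3 -m jog '-.2 -.2 0 0 0 -.2 -1;-.4 -.4 0 0 0 -.4 -1;-.6 -.6 0 0 0 -.47 -1;-.75 -.8 0 0 0 -.47 -1;-.75 -.8 0 0 0 -.47 -1;-.75 -.8 0 0 0 -.47 -1;-.75 -.8 0 0 0 -.47 -1;-.75 -.8 0 0 0 -.47 -1'
```

```text
t: 1.0
ee_pos: [260.6, 411.5, 218.9]
orientation: [0.395, 3.117, -0.001]
ft_force: [0.2, -0.4, -0.3]
width: 87.8
grasp_force: 0.0
t: 1.6
ee_pos: [367.0, 220.9, 219.0]
orientation: [0.395, 3.116, 0.001]
ft_force: [0.5, 0.2, 0.6]
width: 87.6
grasp_force: 0.0
t: 2.4
ee_pos: [471.5, 31.4, 218.7]
orientation: [-0.001, -3.141, -0.001]
ft_force: [0.1, -0.3, -0.6]
width: 87.7
grasp_force: 0.0
```

```bash
cat > key.py <<'E'
from h import *
o=get_obs();im=get_image("wrist");save("wk",im);A=T("wrist",o);m=camera_model("wrist")
print([(round(r["confidence"],2),w(A,r["xyz"])) for r in pinpoint("burr_key","wrist")])
u0,v0=map(int,proj(A,m,[475,28,119]));print(u0,v0)
g=(im.max(2)<50).astype(np.uint8);n,l,s,c=cv2.connectedComponentsWithStats(g)
for i in range(1,n):
    if s[i,4]<300: continue
    P=np.array([ray(A,m,x,y,119) for y,x in np.argwhere(l==i)])[:,:2].astype(np.float32)
    print(s[i],c[i].round(),P.mean(0),cv2.minAreaRect(P))
E
python3 key.py
```

```text
[(0.84, array([478.3,  27.7,  44.7])), (0.84, array([574.7,  53. ,  22.1])), (0.78, array([567.8, -51.1,  22.3]))]
313 235
[ 261    0   92   13 1018] [307.   6.] [324.12167   24.490671] ((324.25, 24.249998092651367), (56.69999694824219, 6.70001220703125), 90.0)
[249  37 118   4 354] [306.  39.] [342.78134   23.601978] ((342.6000061035156, 24.700000762939453), (75.0, 1.79998779296875), 90.0)
[  403   198   237   258 34681] [526. 323.] [553.2926  199.62906] ((568.0712280273438, 194.60052490234375), (266.16302490234375, 191.90614318847656), 14.006186485290527)
[  0 258  34  64 709] [ 12. 291.] [ 520.5184  -207.18404] ((522.3108520507812, -204.23521423339844), (25.14143180847168, 55.92601013183594), 75.9937973022461)
[    0   295   640   185 34553] [164. 417.] [ 643.5685   -101.951744] ((618.1934204101562, 32.762237548828125), (594.1013793945312, 188.60536193847656), 89.8709487915039)
[ 405  409   35   47 1136] [419. 435.] [661.6815  120.90856] ((658.5591430664062, 124.85380554199219), (51.296077728271484, 31.34416389465332), 0.38978466391563416)
```

View pics/wk.png

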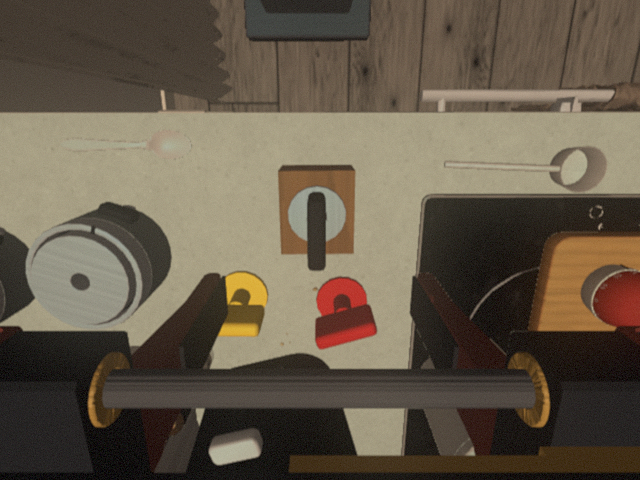

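The wrist view shows the black key in its block at (316,215), with its handle from about row 193 to row 270. The red and yellow keys are further away, near row 300. Next I refine the handle's axis.

Run:
```python
from h import *
o=get_obs();A=T("wrist",o);m=camera_model("wrist")
im=cv2.cvtColor(cv2.imread("pics/wk.png"),cv2.COLOR_BGR2RGB).astype(int)
sub=im[175:290,270:365];g=((sub.max(2)<75)&(sub.max(2)-sub.min(2)<25)).astype(np.uint8)
n,l,s,c=cv2.connectedComponentsWithStats(g)
i=1+s[1:,4].argmax();print(s[i])
P=np.argwhere(l==i)[:,::-1]+[270,175]
W=np.array([ray(A,m,u,v,119) for u,v in P])[:,:2].astype(np.float32);print(cv2.minAreaRect(W))
print("proj centre guess",[proj(A,m,[475+a*28,28,z]) for a in(-1,1) for z in(79,119)])
for r in range(195,272,5):
    q=P[P[:,1]==r,0]; print(r,q.min() if len(q) else 0,q.max() if len(q) else 0, ray(A,m,q.mean(),r,119) if len(q) else '')
# collar
g=((sub.min(2)>110)&(sub.max(2)-sub.min(2)<25)).astype(np.uint8)
pp=np.argwhere(g)[:,::-1]+[270,175];pp=pp[np.hypot(pp[:,0]-316,pp[:,1]-213)<31]
W=np.array([ray(A,m,u,v,51) for u,v in pp])[:,:2].astype(np.float32);print("collar",cv2.minEnclosingCircle(W))
```

```text
[  38   18   18   77 1282]
((472.500244140625, 29.827430725097656), (12.565879821777344, 59.057861328125), 89.49296569824219)
proj centre guess [[np.float64(314.3), np.float64(188.4)], [np.float64(313.8), np.float64(198.4)], [np.float64(314.6), np.float64(252.2)], [np.float64(314.1), np.float64(270.2)]]
195 309 323 [444.5  29.6 119. ]
200 308 324 [448.2  29.6 119. ]
205 308 324 [451.9  29.6 119. ]
210 308 324 [455.6  29.6 119. ]
215 308 325 [459.4  29.9 119. ]
220 308 324 [463.2  29.6 119. ]
225 308 324 [467.   29.5 119. ]
230 308 324 [470.8  29.5 119. ]
235 308 324 [474.7  29.5 119. ]
240 308 324 [478.6  29.5 119. ]
245 308 324 [482.6  29.5 119. ]
250 308 324 [486.6  29.5 119. ]
255 308 324 [490.6  29.5 119. ]
260 309 324 [494.6  29.9 119. ]
265 309 324 [498.7  29.8 119. ]
270 0 0 
collar ((476.6160583496094, 29.56468391418457), 26.621549606323242)
```

```bash
python3 -m jog '-.02 -.01 .2 0 0 0 -1;-.02 -.01 .4 0 0 0 -1;-.02 -.01 .6 0 0 0 -1;-.02 -.01 .6 0 0 0 -1;-.02 -.01 .6 0 0 0 -1'
python3 -m jog '0 0 0 0 0 0 1;0 0 0 0 0 0 1;0 0 0 0 0 0 1;0 0 0 0 0 0 1;0 0 0 0 0 0 1;0 0 0 0 0 0 1;0 0 0 0 0 0 1;0 0 0 0 0 0 1'
python3 -m jog '0 0 0 0 0 0 1;0 0 0 0 0 0 1;0 0 0 0 0 0 1'
```

```text
t: 3.0
ee_pos: [475.5, 28.4, 99.0]
orientation: [-0.003, -3.14, 0.0]
ft_force: [0.1, 0.7, -0.4]
width: 87.6
grasp_force: 0.0
t: 3.8
ee_pos: [475.8, 27.7, 98.7]
orientation: [-0.004, -3.141, 0.0]
ft_force: [-1.0, -0.1, -0.1]
width: 27.0
grasp_force: 0.0
t: 4.1
ee_pos: [475.6, 27.7, 98.6]
orientation: [-0.004, -3.141, 0.0]
ft_force: [0.2, 0.7, -0.6]
width: 13.9
grasp_force: 29.9
```

```bash
python3 -m jog '0 0 -.05 0 0 0 1;0 0 -.1 0 0 0 1;0 0 -.15 0 0 0 1;0 0 -.3 0 0 0 1;0 0 -.45 0 0 0 1;0 0 -.6 0 0 0 1;0 0 -.65 0 0 0 1;0 0 -.65 0 0 0 1'
```

```text
t: 4.9
ee_pos: [476.8, 27.7, 230.5]
orientation: [0.004, 3.138, 0.0]
ft_force: [-0.3, 0.1, -2.1]
width: 13.6
grasp_force: 29.9
```

```bash
python3 -m jog '-.05 -.2 0 0 0 0 1;-.1 -.4 0 0 0 0 1;-.18 -.6 0 0 0 0 1;-.18 -.66 0 0 0 0 1;-.18 -.66 0 0 0 0 1'
python3 -m jog '-.05 -.2 0 0 0 0 1;-.1 -.4 0 0 0 0 1;-.18 -.6 0 0 0 0 1;-.18 -.66 0 0 0 0 1;-.18 -.66 0 0 0 0 1;-.18 -.66 0 0 0 0 1;-.18 -.66 0 0 0 0 1'
cat > slot.py <<'E'
from h import *
import sys
o=get_obs();im=get_image("wrist");save(sys.argv[1],im);A=T("wrist",o);m=camera_model("wrist")
print(o["t"],o["ee_pos"],o["orientation"])
print([(round(r["confidence"],2),w(A,r["xyz"])) for r in pinpoint("lock_slot","wrist")])
print([(round(r["confidence"],2),w(A,r["xyz"])) for r in pinpoint("coffee_grinder","wrist")])
print(proj(A,m,[548,-322,82]))
E
python3 slot.py ws
```

```text
t: 5.4
ee_pos: [510.5, -105.5, 227.1]
orientation: [-0.009, -3.139, -0.001]
ft_force: [-0.1, 0.1, -2.1]
width: 13.7
grasp_force: 30.0
t: 6.1
ee_pos: [546.5, -234.5, 228.4]
orientation: [-0.002, -3.14, -0.001]
ft_force: [0.2, -0.4, -2.1]
width: 14.0
grasp_force: 30.0
6.1 [ 546.4541508  -234.50926772  228.4135317 ] [-2.08873997e-03 -3.14040603e+00 -1.45854838e-03]
[(0.7, array([ 546.4, -324. ,   80.1])), (0.39, array([ 546.6, -328.6,    1.2]))]
[(0.89, array([ 544.7, -325.7,    0. ])), (0.38, array([ 547.6, -236.4,  176.8]))]
[np.float64(216.6), np.float64(217.2)]
```

View pics/ws.png

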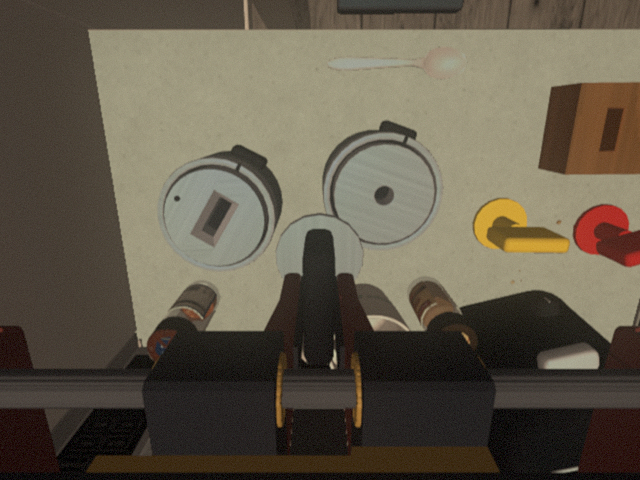

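The wrist view shows the key held upright at (318,250), with its collar level. The straight slot is at (215,218), and the round-hole grinder is at (383,195). I'll measure the slot rectangle, the disc and the held collar.

Run:
```python
from h import *
o=get_obs();A=T("wrist",o);m=camera_model("wrist")
im=cv2.cvtColor(cv2.imread("pics/ws.png"),cv2.COLOR_BGR2RGB).astype(int)
x0,y0=180,180
sub=im[y0:255,x0:250]
print(im[218,180:250:4].tolist())
for name,g,z in [("bevel",(sub[...,0]-sub[...,2]>12)|(sub.max(2)<110),82),("dark",sub.max(2)<85,74)]:
    n,l,s,c=cv2.connectedComponentsWithStats(g.astype(np.uint8));i=1+s[1:,4].argmax()
    P=np.argwhere(l==i)[:,::-1]+[x0,y0]
    W=np.array([ray(A,m,u,v,z) for u,v in P])[:,:2].astype(np.float32)
    d=W-W.mean(0);_,_,V=np.linalg.svd(d,full_matrices=False)
    print(name,s[i],W.mean(0),cv2.minAreaRect(W),"pca",np.degrees(np.arctan2(V[0,1],V[0,0])))
r=pinpoint("burr_key","wrist");print([(round(q["confidence"],2),w(A,q["xyz"])) for q in r])
```

```text
[[152, 155, 139], [147, 151, 138], [154, 157, 144], [147, 150, 138], [150, 152, 141], [106, 98, 88], [112, 102, 91], [81, 79, 69], [59, 57, 49], [60, 63, 55], [56, 52, 48], [116, 110, 95], [132, 121, 105], [147, 150, 140], [151, 155, 144], [148, 155, 139], [143, 149, 139], [146, 152, 140]]
bevel [   0   10   59   65 1755] [ 554.57605 -328.57632] ((558.7930297851562, -329.7793884277344), (29.771142959594727, 66.1229248046875), 53.474395751953125) pca -35.091953
dark [ 23  18  28  38 499] [ 549.91455 -325.4044 ] ((550.1376342773438, -325.5797424316406), (11.479781150817871, 35.36147689819336), 57.99471664428711) pca -31.964703
[(0.82, array([ 546. , -239.4,  175.3])), (0.69, array([568.4, -51.7,  23.9]))]
```

```bash
python3 -m jog '-.01 -.15 0 0 0 .25 1;-.01 -.3 0 0 0 .5 1;-.01 -.45 0 0 0 .75 1;-.01 -.45 0 0 0 1 1;-.01 -.45 0 0 0 1 1;-.01 -.45 0 0 0 1 1;-.01 -.45 0 0 0 1 1'
python3 -m jog '0 0 0 0 0 .07 1;0 0 .15 0 0 .07 1;0 0 .25 0 0 .07 1;0 0 .25 0 0 .07 1;0 0 .25 0 0 .07 1;0 0 .25 0 0 .07 1'
python3 slot.py w2
```

```text
t: 7.0
ee_pos: [548.9, -325.7, 228.8]
orientation: [-0.812, -3.035, -0.0]
ft_force: [0.3, 0.1, -2.4]
width: 13.9
grasp_force: 30.0
t: 7.6
ee_pos: [549.8, -326.7, 180.2]
orientation: [0.871, 3.016, -0.001]
ft_force: [-0.3, -0.7, -2.2]
width: 13.6
grasp_force: 30.0
7.6 [ 549.77212851 -326.71509328  180.22644584] [ 8.70546268e-01  3.01636332e+00 -9.51411892e-04]
[]
[(0.75, array([ 544.8, -326. ,   -1.9]))]
[np.float64(322.3), np.float64(226.1)]
```

View pics/w2.png

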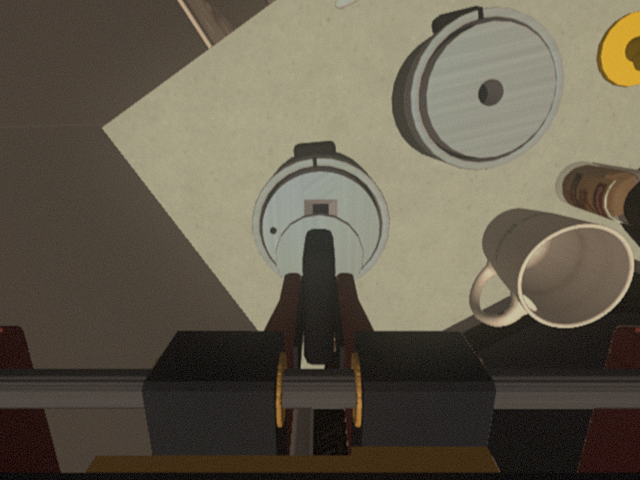

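The slot at (320,207) is now directly behind the collar, which is at (319,250), and the two are parallel. I'll compute what offset is left.

Run:
```python
from h import *
o=get_obs();A=T("wrist",o);m=camera_model("wrist")
im=cv2.cvtColor(cv2.imread("pics/w2.png"),cv2.COLOR_BGR2RGB).astype(int)
print("col320",[(v,im[v,320].tolist()) for v in range(194,216,2)])
print("row207",[(u,im[207,u].tolist()) for u in range(298,344,2)])
B=np.eye(4);B[:3,:3]=R.from_rotvec(o["orientation"]).as_matrix();B[:3,3]=o["ee_pos"]
for u,v,z in[(320,199,82),(304,207,82),(337,207,82),(320,205,74),(311,210,74),(329,210,74)]:
    p=ray(A,m,u,v,z);print(u,v,z,p,(B[:3,:3].T@(p-B[:3,3])).round(1))
```

```text
col320 [(194, [151, 158, 147]), (196, [151, 156, 147]), (198, [146, 152, 141]), (200, [123, 114, 103]), (202, [123, 110, 98]), (204, [66, 64, 57]), (206, [57, 63, 53]), (208, [54, 53, 48]), (210, [59, 58, 54]), (212, [60, 59, 50]), (214, [93, 90, 81])]
row207 [(298, [153, 157, 148]), (300, [153, 158, 150]), (302, [154, 159, 150]), (304, [128, 124, 114]), (306, [116, 106, 95]), (308, [109, 101, 91]), (310, [124, 113, 102]), (312, [94, 86, 77]), (314, [54, 54, 47]), (316, [57, 60, 50]), (318, [59, 60, 56]), (320, [54, 53, 49]), (322, [58, 59, 53]), (324, [63, 60, 58]), (326, [60, 57, 51]), (328, [94, 86, 80]), (330, [137, 127, 113]), (332, [138, 127, 116]), (334, [138, 124, 114]), (336, [137, 124, 111]), (338, [155, 159, 147]), (340, [152, 156, 148]), (342, [151, 156, 143])]
320 199 82 [ 529.6 -312.7   82. ] [24.5  1.3 98. ]
304 207 82 [ 528.4 -325.6   82. ] [ 18.7 -10.2  98. ]
337 207 82 [ 541.2 -305.5   82. ] [18.6 13.6 98. ]
320 205 74 [ 534.9 -316.    74. ] [ 18.3   1.4 106. ]
311 210 74 [ 534.6 -323.7   74. ] [ 14.5  -5.3 106. ]
329 210 74 [ 541.7 -312.4   74. ] [ 14.5   8.  106. ]
```

```bash
python3 -m jog '.005 .007 .05 0 0 0 1;.005 .007 .1 0 0 0 1;.005 .007 .12 0 0 0 1;.005 .007 .14 0 0 0 1;.005 .007 .16 0 0 0 1;.005 .007 .17 0 0 0 1;.005 .007 .17 0 0 0 1'
```

```text
t: 8.45
ee_pos: [548.6, -324.7, 144.4]
orientation: [-0.873, -3.017, -0.0]
ft_force: [-0.1, 0.0, -1.9]
width: 13.7
grasp_force: 30.0
```

```bash
python3 -m jog '0 0 .01 0 0 0 1;0 0 .02 0 0 0 1;0 0 .03 0 0 0 1;0 0 .04 0 0 0 1;0 0 .045 0 0 0 1;0 0 .045 0 0 0 1'
```

```text
t: 9.05
ee_pos: [548.7, -324.7, 135.6]
orientation: [-0.873, -3.018, -0.0]
ft_force: [0.2, 0.0, -1.9]
width: 13.6
grasp_force: 30.0
```

```bash
python3 -m jog '0 0 .004 0 0 0 1;0 0 .008 0 0 0 1;0 0 .008 0 0 0 1'
```

```text
t: 9.35
ee_pos: [549.0, -324.8, 135.3]
orientation: [0.872, 3.017, -0.0]
ft_force: [-2.0, 1.1, 6.4]
width: 13.9
grasp_force: 30.0
```

```bash
python3 -m jog '0 0 -.004 0 0 .15 1;0 0 -.004 0 0 .3 1;0 0 -.004 0 0 .45 1;0 0 -.004 0 0 .6 1;0 0 -.004 0 0 .75 1;0 0 -.004 0 0 .9 1;0 0 -.004 0 0 1 1;0 0 -.004 0 0 1 1'
python3 -c "
from workcell import *;o=get_obs();print(o['moment'],o['qpos'])"
```

```text
t: 10.15
ee_pos: [549.1, -325.0, 135.3]
orientation: [1.624, 2.688, -0.0]
ft_force: [0.8, -0.5, -0.3]
width: 13.9
grasp_force: 30.0
[-0.07996745  0.03438269  0.02461797] [-5.53026489e-01  5.40247019e-01  1.65512019e+00 -2.75812763e-05
  9.45248799e-01 -1.03698019e+00]
```

```bash
python3 -m jog '0 0 0 0 0 .15 1;0 0 0 0 0 .3 1;0 0 0 0 0 .45 1;0 0 0 0 0 .6 1;0 0 0 0 0 .6 1'
python3 -c "
from workcell import *;o=get_obs();print(o['moment'])"
python3 -m jog '0 0 0 0 0 .1 1;0 0 0 0 0 .2 1;0 0 0 0 0 .2 1;0 0 0 0 0 .2 1'
python3 -c "
from workcell import *;o=get_obs();print(o['moment'])"
python3 slot.py w3
```

```text
t: 10.65
ee_pos: [549.1, -324.9, 135.3]
orientation: [2.023, 2.402, 0.0]
ft_force: [-0.3, 1.1, 0.7]
width: 14.0
grasp_force: 30.0
[ 0.00827967 -0.05570377  0.03633371]
t: 11.05
ee_pos: [549.1, -324.9, 135.4]
orientation: [2.144, 2.295, 0.0]
ft_force: [0.6, -0.4, 2.8]
width: 13.8
grasp_force: 30.0
[-0.07433433 -0.01257573  0.03004537]
11.05 [ 549.10124597 -324.918852    135.35561514] [2.14363349e+00 2.29547203e+00 3.82330009e-04]
[]
[(0.81, array([ 546.7, -325. ,    2.5]))]
[np.float64(316.6), np.float64(248.3)]
```

View pics/w3.png

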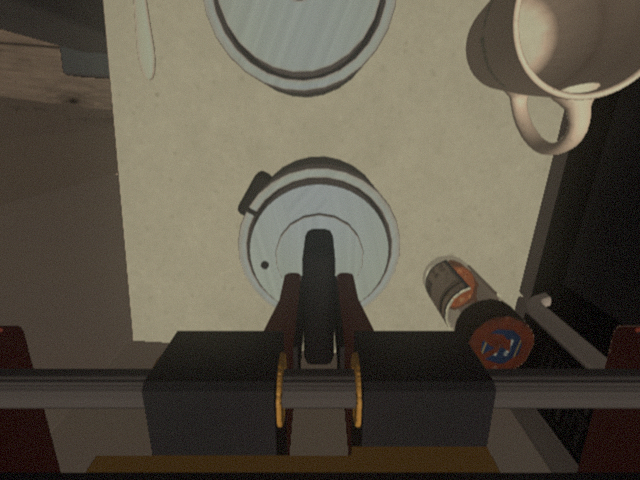

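The key is fully seated with its collar flat on the disc. The disc's dot at (265,265) tracks how far the carrier has turned, so I'll measure it against the earlier pictures.

```bash
cat > dot.py <<'E'
from h import *
import sys
def dot(f,A,m,c=(549,-325)):
    im=cv2.cvtColor(cv2.imread(f"pics/{f}.png"),cv2.COLOR_BGR2GRAY).astype(float)
    # dark blob by blackhat, limited to disc ring radius 28..42
    bh=cv2.morphologyEx(im.astype(np.uint8),cv2.MORPH_BLACKHAT,np.ones((13,13)))
    best=None
    for v in range(100,340):
        for u in range(140,420):
            if bh[v,u]<40: continue
            p=ray(A,m,u,v,82);d=p[:2]-c;r=np.hypot(*d)
            if 29<r<37: best=(best or [])+[(u,v,r,np.degrees(np.arctan2(d[1],d[0])))]
    if best: 
        b=np.array(best);n,l=cv2.connectedComponents((np.zeros_like(im)).astype(np.uint8))
        k=np.zeros(im.shape,np.uint8);k[b[:,1].astype(int),b[:,0].astype(int)]=1
        n,l,s,cc=cv2.connectedComponentsWithStats(k)
        for i in range(1,n):
            if s[i,4]>=5:
                p=ray(A,m,*cc[i],82);d=p[:2]-c;print(f,s[i,4],cc[i].round(1),p,np.hypot(*d).round(1),np.degrees(np.arctan2(d[1],d[0])).round(1))
if __name__=="__main__":
    m=camera_model("wrist")
    for a in sys.argv[1:]: 
        n,*o=a.split(","); o=list(map(float,o))
        dot(n,T("wrist",{"ee_pos":o[:3],"orientation":o[3:]} if o else None),m)
E
python3 dot.py ws,546.45,-234.51,228.41,-.00209,-3.1404,-.00146 w2,549.77,-326.7,180.2,.8705,3.0164,-.00095 w3
```

```text
ws 28 [176.4 198.2] [ 530.9 -354.7   82. ] 34.8 -121.4
w2 43 [272.8 230.2] [ 531.  -354.4   82. ] 34.5 -121.5
w3 51 [264.6 264.5] [ 516.  -334.9   82. ] 34.5 -163.3
```

```bash
python3 -m jog '0 0 0 0 0 .08 1;0 0 0 0 0 .16 1;0 0 0 0 0 .24 1;0 0 0 0 0 .32 1;0 0 0 0 0 .32 1;0 0 0 0 0 .32 1'
python3 -c "
from workcell import *;o=get_obs();print(o['moment'],o['orientation'])"
python3 slot.py w4; python3 dot.py w4
```

```text
t: 11.8
ee_pos: [549.1, -324.9, 135.3]
orientation: [2.329, 2.108, 0.0]
ft_force: [1.4, -0.2, 4.5]
width: 14.1
grasp_force: 31.1
[ 0.02957386 -0.14921353  0.78329405] [2.32860671e+00 2.10755781e+00 8.76232795e-05]
11.8 [ 549.10781043 -324.88329066  135.32589163] [2.32860671e+00 2.10755781e+00 8.76232795e-05]
[]
[(0.65, array([ 5.47e+02, -3.27e+02,  4.00e-01]))]
[np.float64(315.9), np.float64(248.7)]
w4 51 [266.1 269.6] [ 515.2 -332.7   82. ] 34.7 -167.2
```

```bash
python3 -m jog '0 0 0 0 0 .06 1;0 0 0 0 0 .1 1;0 0 0 0 0 .1 1;0 0 0 0 0 .1 1'
python3 -c "
from workcell import *;o=get_obs();print(o['moment'],o['orientation'])"
python3 slot.py w5; python3 dot.py w5
python3 -m jog '0 0 0 0 0 -.08 1;0 0 0 0 0 -.16 1;0 0 0 0 0 -.2 1;0 0 0 0 0 -.2 1'
python3 -c "
from workcell import *;o=get_obs();print(o['moment'],o['orientation'])"
```

```text
t: 12.35
ee_pos: [549.1, -324.8, 135.3]
orientation: [2.385, 2.044, 0.0]
ft_force: [1.4, 0.9, 5.2]
width: 14.7
grasp_force: 32.6
[ 0.21107407 -0.12898271  0.93919703] [2.38453490e+00 2.04429793e+00 4.50095389e-04]
12.35 [ 549.10685745 -324.81262391  135.31519571] [2.38453490e+00 2.04429793e+00 4.50095389e-04]
[]
[(0.91, array([ 546.2, -325.7,    0.9]))]
[np.float64(315.7), np.float64(249.0)]
w5 50 [267.3 272.2] [ 515.3 -332.7   82. ] 34.6 -167.1
t: 12.9
ee_pos: [549.1, -324.7, 135.3]
orientation: [2.275, 2.165, 0.001]
ft_force: [1.6, 1.1, 5.6]
width: 13.7
grasp_force: 29.8
[ 0.16531655 -0.13214012  0.33445171] [2.27549814e+00 2.16547060e+00 1.15293441e-03]
```

```bash
python3 -m jog '0 0 -.004 0 0 -.05 1;0 0 -.004 0 0 -.1 1;0 0 -.004 0 0 -.1 1'
python3 -c "
from workcell import *;o=get_obs();print(o['moment'],o['ft_force'])"
python3 -m jog '0 0 0 0 0 0 -1;0 0 0 0 0 0 -1;0 0 0 0 0 0 -1;0 0 0 0 0 0 -1;0 0 0 0 0 0 -1;0 0 0 0 0 0 -1;0 0 0 0 0 0 -1;0 0 0 0 0 0 -1'
python3 -m jog '0 0 0 0 0 0 -1;0 0 0 0 0 0 -1;0 0 -.1 0 0 0 -1;0 0 -.25 0 0 0 -1;0 0 -.4 0 0 0 -1;0 0 -.5 0 0 0 -1;0 0 -.5 0 0 0 -1;0 0 -.5 0 0 0 -1'
python3 slot.py w6; python3 dot.py w6
```

```text
t: 13.2
ee_pos: [548.7, -324.7, 135.5]
orientation: [-2.218, -2.225, -0.0]
ft_force: [1.9, -0.6, -0.9]
width: 13.5
grasp_force: 29.8
[-0.02132658 -0.42395989  0.07480155] [ 1.88718626 -0.60249933 -0.85372392]
t: 14.0
ee_pos: [548.8, -324.8, 135.8]
orientation: [2.219, 2.224, -0.0]
ft_force: [-0.0, -0.4, -0.1]
width: 74.3
grasp_force: 0.0
t: 14.8
ee_pos: [548.6, -324.7, 235.4]
orientation: [2.219, 2.224, -0.0]
ft_force: [0.0, -0.3, -0.2]
width: 87.7
grasp_force: 0.0
14.8 [ 548.56737961 -324.66594426  235.44320827] [ 2.21851608e+00  2.22421362e+00 -9.28601826e-06]
[]
[]
[np.float64(317.6), np.float64(210.6)]
w6 25 [280.8 222.2] [ 514.6 -331.7   82. ] 35.0 -169.0
```

View pics/w6.png

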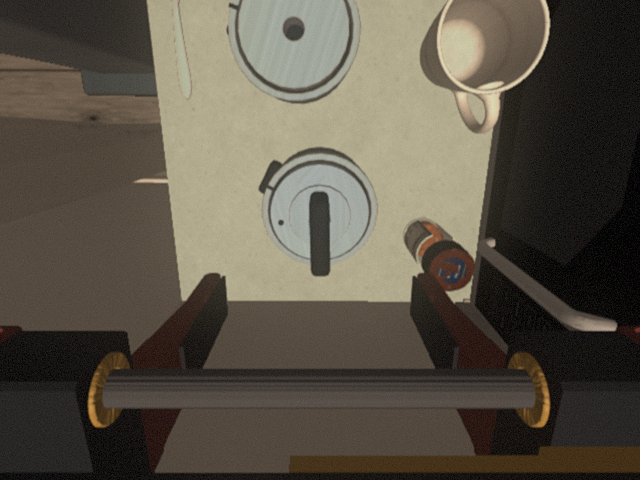

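The released key stands upright at (320,230) with its collar flat on the disc. The dot at (281,222) shows the carrier still at its stop, and the gripper is clear.

```bash
python3 -c "
from workcell import *;print(close_job())"
```

```text
the job is handed in; nothing more can be done
None
```

The burr key is fully home in the slotted grinder's carrier, which is turned clockwise to its stop; the key is released and standing upright, and the job was handed in at about 15 s.

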